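# Put the flat steel lid on the tea caddy

### The arm

A 6-joint arm with a two-finger parallel gripper is mounted at the origin on a cart in front of the work surface, level with it; the furniture and walls round the work are solid. World frame = base frame: x ahead of the robot, y to its left, z up, the work surface at z = 0. Lengths are in m, angles in rad, forces in N, time in s.
With the tool pointing down it reaches from about 0.25 to 0.725 m from the base axis. Payload 4 kg.
Tool frame: the origin (TCP) lies midway between the tips of the shut fingers; the grasp point (between the pads) lies 19 mm behind it (ctrl.grasp_offset is the distance from the TCP to the grasp point, in m); z points along the fingers, y is the line along which they close (so a half turn about z gives the same grasp; the last joint's range is limited). The gripper opens to 85 mm and grips with 20 to 120 N. Pads are 22 mm wide; open, the fingers measure 114 mm over their backs; the gripper's body (76 mm by 85 mm) begins 54 mm behind the grasp point. The pads swing forward as they close: fully open they stand 13 mm farther back than shut.
Start: joints at [-1.174, 0.241, 0.005, 1.335, 0, 1.571], TCP at [0.193, -0.461, 0.231] pointing down, gripper open.
Joint ranges: [-2.72, 2.72], [-1.05, 1.87], [-1.09, 1.28], [-1.99, 2.15], [-1.42, 1.44], [-3.14, 3.14]. Speed limits (rad/s): [2.79, 2.79, 3.14, 3.14, 3.14, 3.14].

### API

Orientations are given as a unit quaternion [x, y, z, w].
In Python, from rig import ctrl gives the robot as it stands. The module is installed in compiled form; this text tells all that it offers.
- The arm moves only by the tool drive_tool, never from a script. Its argument "steps" is a list of rows, each an object of numbers: "rx", "ry", "rz": the turn, a rotation vector about the tool's x, y, z in shares of 90 degrees (1.0 is 90 degrees); "x", "y", "z": the shift along the tool's x, y, z in a scale on which 1.0 is 0.4 m; "gripper": the opening, from 0 (shut) to 1 (fully open). A call has 1 to 8 rows; each row is the pose to reach, as a shift and turn from the pose commanded when the call began, along the tool's axes at that moment; what a row does not reach only later rows make up. A row lasts 1/12 s, in which the tool goes at most 41.7 mm and 7.16 degrees, less where a joint would pass 70% of its speed; a pose out of reach is approached as far as the arm can. A call with a gripper value outside its range is refused whole. The fingers move at their own pace and stop on an object; "squeeze" is the grip in N (left out, the last holds). Time passes only in rows, so rows that repeat a pose let the fingers close. It gives the time, the measured TCP pose, the force, the opening and the grip force at its end, in the units of the state.
- ctrl.get_state(): the state, without advancing time (a new reading comes with each control period).
- ctrl.camera(name): name is "scene" or "side" or "wrist"; returns the picture (400x640x3 uint8, blue, green, red); there is no depth.
- ctrl.camera_info(name): a dict with "intrinsics" (3x3 intrinsics, pixels), "pose" (4x4, takes a point from camera to world coordinates). Camera axes: x right, y up, looking along -z (the intrinsics and any distortion apply to the point x, -y, -z); pixel columns grow to the right and rows downward; lengths in m; the calibration is good to about 2 mm. A picture is of the moment at which its call begins: read the wrist's pose just before it. camera_info takes no time and is no camera call; for the wrist camera it gives the pose at the moment of the call.
- ctrl.hand_in(): hands the job in; it is judged then, once.
Trained networks look in the newest picture that a camera, given by its name, has taken for a name from the list of things; names that differ only in an ending like _2 or _b are one class to them, and where a whole thing is asked for, a point or a joint stands for the part that bears it (a point fixed in the world has none). Each returns a list of dicts, best first, with "p" (0 to 1); they miss things now and then, are a little off and sometimes report something else, mostly with a low value. They report only what shows in the picture. A call takes as long as a camera call. They do not tell look-alikes from the thing itself.
- ctrl.trace(camera, thing): "mask" (400x640 bool, what is visible of it) and "rect" ([centre column, centre row, width, height] in pixels, round what is visible of it).
The state is a dict: "time": time; "joint_pos": joint angles; "joint_vel": joint speeds; "tau": joint torques, N m; "tcp_pos": TCP position; "tool_rot": TCP orientation; "force": force on the tool from outside, world axes, zero at the start; "moment": the same for the moment, N m; "finger_gap": opening from 0.0 (shut) to 1.0 (fully open); "finger_force": force on a finger pad.
Only numpy, scipy, OpenCV 4.12 (cv2) and the standard library are available. Lean on these libraries where they do the work, as an engineer would, in place of code of your own. Each camera call takes 0.05 s, during which the arm holds its last target. There are 200 camera calls.

### The job

Please close the open dark wooden caddy with its flat steel lid. The lid lies between the rails of the bamboo rest, where fingers cannot get at its edges: press lightly on top (the weight of a kilo is plenty) and slide it along until its tab end stands out about three centimetres past the open left-hand end, still lying flat, then take it by the sides of the tab end, lift it and lay it gently on the caddy, lined up with the box and with the tab end jutting out, so that the whole mouth is closed, and let go. Do not press hard, do not let the lid fall off the rest, and leave the caddy and the other things where they stand.

Things in the scene. Friction and masses are not known exactly. Their poses are not given: they have to be found in the camera images.
- lid: flat bare steel lid, 130 x 66 x 2.5 mm, about 140 g, loose. Origin: on the underside, on the long middle line, 50 mm from the plain end, 80 mm from the tab end (dark round mark): the point that belongs over the middle of the caddy. +x to the tab end, z up. Slides on the rest with friction about 0.3, less than fingertips on it. Rigid: 1 mm too deep is over 10 N; over 18 N is too hard
- tab_end (a point): middle of the lid's tab-end edge, 80 mm from the lid's origin along its +x, at mid thickness; the tab is gripped across the full 66 mm width, about 16 mm short of this edge
- rest: bamboo rest fixed on the worktop, 124 mm (its x) by 240 mm (its y): floor 14 mm thick, two rails 26 mm wide and 8 mm higher, a 72 mm channel between. Origin: centre of underside. Bar 12 mm wide at y = -120 mm, open at its left-hand end y = +120 mm, where the last 42 mm of floor ramp up to a sill 1 to 3 mm high, different each time; beyond is the worktop. The tab points to its +y
- caddy: open dark wooden box, 58 mm (its x) by 94 mm (its y), 60 mm high, walls and floor 6 mm, mouth 46 x 82 mm, loose, 0.45 kg, standing on the worktop. Origin: centre of its underside, z up
- caddy_mouth (a point): centre of the caddy's mouth, level with its rim, 60 mm above its underside
- tin: tin can, 75 mm in diameter, 58 mm high, loose bystander on the worktop; origin: centre of its underside
- lemon: lemon, 72x57x58 mm, loose bystander on the worktop behind the rest; origin: centre of its underside
- garlic: garlic bulb, 48x50x51 mm, loose bystander on the worktop in front of the rest; origin: centre of its underside
Not all that is in view belongs to the job. Several things have the shape of the lid; the one meant has the colours described above.

How it is judged:
By the outcome, as a careful person would: the job done as asked, in the order asked, and still so for the second after the job is handed in, with the robot touching nothing.
It also fails if it takes over 64 s, if anything falls off the work surface, if the arm or the gripper's body presses on something with over 40 N, if the wrist force passes 120 N, or if a joint passes its speed limit or range.

## Working session

There is one attempt and no reset: what is moved stays moved. The work goes in short steps, Python scripts to look and compute and a tool call to move; the robot and the scene stay as the last step left them, time stands still between calls to the robot, and variables do not carry over. Pictures are saved under pics/ and viewed, at most 10 in all, crops included, and the job is handed in when it is done.

Besides the shell and the picture viewer there is one more tool, called after "Emit:" as a command line: name --argument value ..., lists and objects as JSON in quotes. drive_tool: Moves the arm, as the interface text tells. Its arguments: {"type":"object","properties":{"steps":{"type":"array"},"squeeze":{"type":"number"}},"required":["steps"]}

```bash
mkdir -p pics
cat > h.py <<'E'
import numpy as np, cv2
from rig import ctrl
def pix2w(info,uv,z):
    K=np.array(info["intrinsics"]);P=np.array(info["pose"])
    uv=np.atleast_2d(uv).astype(float)
    d=np.c_[uv,np.ones(len(uv))]@np.linalg.inv(K).T
    d=d*[1,-1,-1]@P[:3,:3].T if False else (d*np.array([1,-1,-1]))@P[:3,:3].T
    o=P[:3,3]; t=(z-o[2])/d[:,2]
    return o+d*t[:,None]
def w2pix(info,X):
    K=np.array(info["intrinsics"]);P=np.array(info["pose"])
    c=(np.atleast_2d(X)-P[:3,3])@P[:3,:3]
    c=c*np.array([1,-1,-1]); p=c@K.T
    return p[:,:2]/p[:,2:]
E
python3 - <<'E'
from h import *
for n in ("scene","side"):
    i=ctrl.camera_info(n); print(n,i)
    cv2.imwrite(f"pics/{n}0.png",ctrl.camera(n))
    for t in ("lid","rest","caddy","tin","lemon","garlic"):
        for r in ctrl.trace(n,t)[:4]: print(t,round(r["p"],2),np.round(r["rect"]))
print(ctrl.get_state())
E
```

```text
scene {'intrinsics': array([[411.02152128,   0.        , 316.3089297 ],
       [  0.        , 411.02152128, 202.4275127 ],
       [  0.        ,   0.        ,   1.        ]]), 'pose': array([[-0.87591384,  0.23407363, -0.42188207,  0.1165187 ],
       [-0.48212291, -0.39160824,  0.78370944,  0.73028858],
       [ 0.01823322,  0.88986096,  0.45586733,  0.50107986],
       [ 0.        ,  0.        ,  0.        ,  1.        ]])}
lid 0.68 [368. 185.  42.  26.]
lid 0.63 [315. 237.  47.  33.]
rest 0.72 [361. 195.  83.  49.]
caddy 0.72 [290. 296.  43.  66.]
tin 0.61 [244. 249.  39.  42.]
tin 0.16 [405. 192.  15.  22.]
lemon 0.86 [341. 168.  20.  16.]
garlic 0.71 [404. 191.  15.  19.]
side {'intrinsics': array([[371.3377359 ,   0.        , 319.81330454],
       [  0.        , 371.3377359 , 195.36767609],
       [  0.        ,   0.        ,   1.        ]]), 'pose': array([[-0.93710411,  0.23580555, -0.25735505,  0.26258789],
       [-0.3490091 , -0.6217173 ,  0.70118489,  0.64944755],
       [ 0.0053412 ,  0.7469025 ,  0.66491212,  0.72190815],
       [ 0.        ,  0.        ,  0.        ,  
[... 195 characters left out ...]
.  13.  15.]
{'time': 0.7, 'joint_pos': array([-1.17400822e+00,  2.40527013e-01,  5.00458427e-03,  1.33516388e+00,
       -1.73271812e-05,  1.57081470e+00]), 'joint_vel': array([-0.00052844, -0.00027037,  0.00041042,  0.00125421,  0.0011213 ,
        0.00151908]), 'tau': array([ 2.87901594e-05, -3.72078073e+01,  2.52641541e+01,  9.77651762e-04,
       -1.45218287e-04,  2.51266954e-06]), 'tcp_pos': array([ 0.19323073, -0.46117124,  0.23134471]), 'tool_rot': array([9.80386176e-01, 1.97086132e-01, 2.34897081e-06, 5.56379995e-05]), 'force': array([-0.92515853, -0.35634229, -0.36614774]), 'moment': array([0.0377055 , 0.04172215, 0.01897004]), 'finger_force': 0.0, 'finger_gap': 0.9985687085391476}
```

View pics/scene0.png

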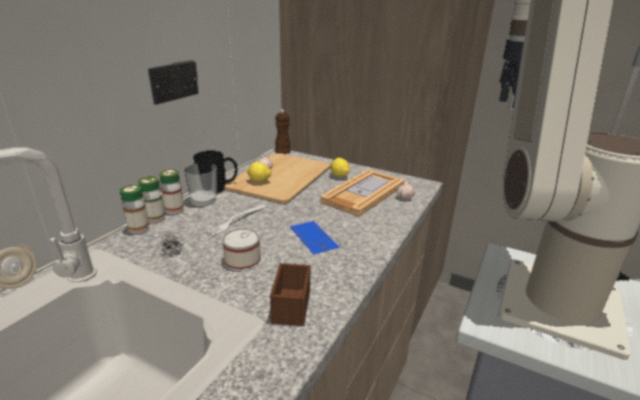

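View pics/side0.png

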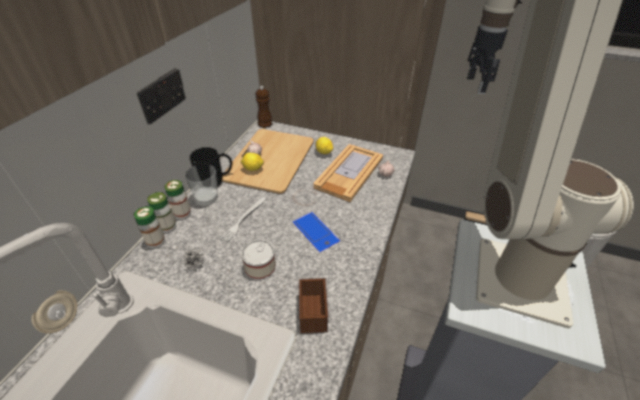

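The scene view shows two lid shapes: a grey steel one in the bamboo rest (scene 368,185; side 351,166) and a blue one on the worktop (315,237; 317,233). The steel one between the rails fits the description. Next I'll estimate rough positions and enlarge a crop to confirm it.

Run:
```python
from h import *
i=ctrl.camera_info("scene"); s=ctrl.camera_info("side")
im=cv2.imread("pics/scene0.png")[150:225,310:425]
im2=cv2.imread("pics/side0.png")[135:210,305:420]
cv2.imwrite("pics/crop.png",np.hstack([cv2.resize(k,None,fx=3.4,fy=3.4,interpolation=2) for k in (im,im2)]))
for n,u,z in [("lid",(368,185),.017),("caddybase",(290,296),.03),("tin",(244,249),.03),("lemon",(341,168),.03),("garlic",(404,191),.025),("rest",(361,195),.01)]:
    print(n,pix2w(i,u,z).round(3))
for n,u,z in [("lid",(351,166),.017),("caddy",(312,306),.03),("tin",(256,259),.03),("lemon",(324,146),.03),("garlic",(386,167),.025)]:
    print(n,pix2w(s,u,z).round(3))
w=ctrl.camera_info("wrist");print(w)
st=ctrl.get_state()
from scipy.spatial.transform import Rotation as R
print(R.from_quat(st["tool_rot"]).as_matrix().round(3))
```

```text
lid [[ 0.491 -0.272  0.017]]
caddybase [[0.42  0.256 0.03 ]]
tin [[0.579 0.18  0.03 ]]
lemon [[ 0.598 -0.317  0.03 ]]
garlic [[ 0.386 -0.27   0.025]]
rest [[ 0.488 -0.216  0.01 ]]
lid [[ 0.492 -0.258  0.017]]
caddy [[0.424 0.253 0.03 ]]
tin [[0.592 0.183 0.03 ]]
lemon [[ 0.603 -0.314  0.03 ]]
garlic [[ 0.387 -0.282  0.025]]
{'intrinsics': array([[287.58628387,   0.        , 318.2832389 ],
       [  0.        , 287.58628387, 198.01019746],
       [  0.        ,   0.        ,   1.        ]]), 'pose': array([[ 3.86447754e-01,  8.88847129e-01,  2.46188780e-01,
         2.55174251e-01],
       [-9.22311213e-01,  3.72310391e-01,  1.03571228e-01,
        -4.35781598e-01],
       [ 4.00347387e-04, -2.67087540e-01,  9.63672188e-01,
         3.72195177e-01],
       [ 0.00000000e+00,  0.00000000e+00,  0.00000000e+00,
         1.00000000e+00]])}
[[ 0.922  0.386  0.   ]
 [ 0.386 -0.922 -0.   ]
 [-0.     0.    -1.   ]]
```

View pics/crop.png

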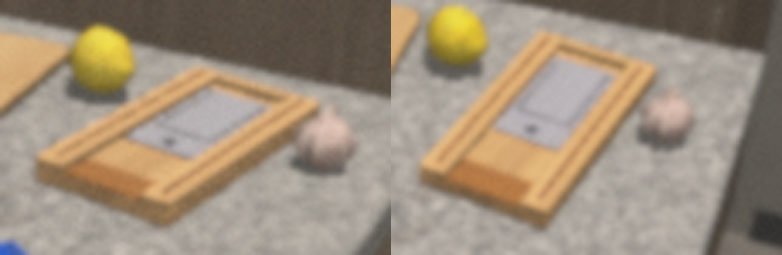

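The crop confirms it: bare grey steel with a dark round mark at the tab end, lying between the bamboo rails, with the dark ramp or sill at the open left-hand end. Next I'll bring the wrist camera over it.

Units first: shifts go in shares of 0.4 m and turns go in shares of 90 degrees. So 0.31 m / 0.4 = 0.775, 0.272 m / 0.4 = 0.68, -56 degrees / 90 = -0.6222.

Emit:
drive_tool --steps '[{"x":0.1,"y":-0.0325,"z":0.0075,"rz":-0.0778},{"x":0.195,"y":-0.065,"z":0.015,"rz":-0.1556},{"x":0.2925,"y":-0.1,"z":0.025,"rz":-0.2333},{"x":0.3875,"y":-0.1325,"z":0.035,"rz":-0.3111},{"x":0.485,"y":-0.1675,"z":0.045,"rz":-0.3889},{"x":0.5825,"y":-0.2,"z":0.05,"rz":-0.4667},{"x":0.68,"y":-0.235,"z":0.06,"rz":-0.5444},{"x":0.775,"y":-0.2675,"z":0.0675,"rz":-0.6222}]'

```text
$.steps[0]: bad value
```

Scaled: 0.31 m / 0.4 = 0.775, 0.272 m / 0.4 = 0.68, -56 degrees / 90 = -0.6222.

Emit:
drive_tool --steps '[{"x":0.1,"y":-0.0325,"z":0.0075,"rx":0,"ry":0,"rz":-0.0778,"gripper":1},{"x":0.195,"y":-0.065,"z":0.015,"rx":0,"ry":0,"rz":-0.1556,"gripper":1},{"x":0.2925,"y":-0.1,"z":0.025,"rx":0,"ry":0,"rz":-0.2333,"gripper":1},{"x":0.3875,"y":-0.1325,"z":0.035,"rx":0,"ry":0,"rz":-0.3111,"gripper":1},{"x":0.485,"y":-0.1675,"z":0.045,"rx":0,"ry":0,"rz":-0.3889,"gripper":1},{"x":0.5825,"y":-0.2,"z":0.05,"rx":0,"ry":0,"rz":-0.4667,"gripper":1},{"x":0.68,"y":-0.235,"z":0.06,"rx":0,"ry":0,"rz":-0.5444,"gripper":1},{"x":0.775,"y":-0.2675,"z":0.0675,"rx":0,"ry":0,"rz":-0.6222,"gripper":1}]'

```text
time: 1.37
tcp_pos: [0.4391, -0.2409, 0.2043]
tool_rot: [0.771, 0.637, 0.0, 0.0]
force: [0.5, -0.8, 0.3]
finger_gap: 1.0
finger_force: 0.0
```

Scaled: 0.03 m / 0.4 = 0.075, 0.025 m / 0.4 = 0.0625, -11 degrees / 90 = -0.1222.

Emit:
drive_tool --steps '[{"x":0.0375,"y":0.03,"z":0,"rx":0,"ry":0,"rz":-0.0667,"gripper":0},{"x":0.075,"y":0.0625,"z":0,"rx":0,"ry":0,"rz":-0.1222,"gripper":0},{"x":0.075,"y":0.0625,"z":0,"rx":0,"ry":0,"rz":-0.1222,"gripper":0},{"x":0.075,"y":0.0625,"z":0,"rx":0,"ry":0,"rz":-0.1222,"gripper":0}]'

```text
time: 1.7
tcp_pos: [0.4687, -0.2174, 0.2041]
tool_rot: [0.708, 0.706, -0.0, -0.0]
force: [-0.2, -0.1, 0.1]
finger_gap: 0.456
finger_force: 0.0
```

Run:
```python
from h import *
i=ctrl.camera_info("wrist"); im=ctrl.camera("wrist"); cv2.imwrite("pics/w1.png",im)
np.savez("pics/w1.npz",**i)
for t in ("lid","rest"):
    for r in ctrl.trace("wrist",t)[:3]:
        print(t,r["p"],np.round(r["rect"]))
        c=max(cv2.findContours(r["mask"].astype(np.uint8),0,2)[0],key=cv2.contourArea)
        q=cv2.boxPoints(cv2.minAreaRect(c)); print(q.round(1).tolist()); print(pix2w(i,q,.0165 if t=="lid" else .022).round(4))
print(ctrl.get_state()["tcp_pos"],ctrl.get_state()["tool_rot"],i["pose"])
```

```text
lid 0.74 [335. 219.  72. 108.]
[[300.1000061035156, 264.20001220703125], [316.79998779296875, 164.0], [372.29998779296875, 173.1999969482422], [355.6000061035156, 273.3999938964844]]
[[ 0.4449 -0.3287  0.0165]
 [ 0.4667 -0.2012  0.0165]
 [ 0.5309 -0.2122  0.0165]
 [ 0.5156 -0.3421  0.0165]]
lid 0.63 [382.   1.  20.   2.]
[[375.0, 0.0], [390.0, 0.0], [390.0, 6.0], [375.0, 6.0]]
[[ 0.5254 -0.0375  0.0165]
 [ 0.5403 -0.0375  0.0165]
 [ 0.5406 -0.0428  0.0165]
 [ 0.5256 -0.0427  0.0165]]
rest 0.86 [348. 188. 130. 209.]
[[270.29998779296875, 280.6000061035156], [300.8999938964844, 83.30000305175781], [413.79998779296875, 100.80000305175781], [383.29998779296875, 298.1000061035156]]
[[ 0.4071 -0.3487  0.022 ]
 [ 0.4504 -0.1153  0.022 ]
 [ 0.5704 -0.1331  0.022 ]
 [ 0.5517 -0.3747  0.022 ]]
rest 0.58 [338. 219.  70. 106.]
[[299.3999938964844, 264.0], [317.0, 163.5], [372.29998779296875, 173.1999969482422], [354.70001220703125, 273.70001220703125]]
[[ 0.4444 -0.3255  0.022 ]
 [ 0.4669 -0.1999  0.022 ]
 [ 0.5298 -0.2112  0.022 ]
 [ 0.5137 -0.3393  0.022 ]]
rest 0.37 [430. 259.  56.  46.]
[[399.70001220703125, 242.8000030517578], [449.6000061035156, 230.39999389648438], [460.3999938964844, 273.6000061035156], [410.5, 286.1000061035156]]
[[ 0.5673 -0.2973  0.022 ]
 [ 0.6261 -0.2812  0.022 ]
 [ 0.6467 -0.3397  0.022 ]
 [ 0.5854 -0.3573  0.022 ]]
[ 0.46742349 -0.21869133  0.20431246] [ 7.09423067e-01  7.04782838e-01 -2.21702716e-04 -1.22040191e-04] [[ 9.99993820e-01  3.51009910e-03  1.98502729e-04  4.68291464e-01]
 [-3.43471210e-03  9.63347635e-01  2.68234108e-01 -1.50335068e-01]
 [ 7.50301166e-04 -2.68233132e-01  9.63353738e-01  3.44931955e-01]
 [ 0.00000000e+00  0.00000000e+00  0.00000000e+00  1.00000000e+00]]
```

View pics/w1.png

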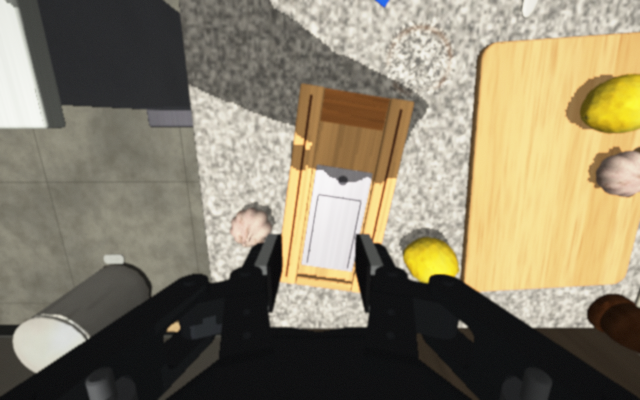

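```bash
cat >> h.py <<'E'
from scipy.optimize import minimize
from itertools import product
def box(x,y,th,xs,ys,zs):
    c,s=np.cos(th),np.sin(th)
    return np.array([[x+c*a-s*b,y+s*a+c*b,z] for a,b,z in product(xs,ys,zs)])
def fitbox(info,mask,x0,xs,ys,zs,ignore=None):
    """x,y,yaw of a box whose projected hull best matches the mask (soft, 4x supersampled)"""
    S=4;m=cv2.GaussianBlur(mask.astype(np.float32),(0,0),1)
    w=np.ones_like(m) if ignore is None else (~ignore).astype(np.float32)
    def f(p):
        h=cv2.convexHull(w2pix(info,box(*p,xs,ys,zs)).astype(np.float32))
        im=np.zeros(m.shape,np.uint8)
        cv2.fillConvexPoly(im,np.round((h)*256).astype(np.int32),255,cv2.LINE_AA,8)
        return float((w*(cv2.GaussianBlur(im/np.float32(255),(0,0),1)-m)**2).sum())
    best=None
    for k in range(3):
        r=minimize(f,x0,method="Nelder-Mead",options=dict(initial_simplex=np.array(x0)+np.array([[0,0,0],[.01,0,0],[0,.01,0],[0,0,.08]])/(k+1),xatol=1e-5,fatol=.01,maxiter=400)); x0=r.x
    return r.x,r.fun
E
cat > fit1.py <<'E'
from h import *
im=cv2.imread("pics/w1.png");i=dict(np.load("pics/w1.npz"))
ctrl.camera("wrist")
ig=np.zeros((400,640),bool); ig[228:,352:]=1; ig[228:,:285]=1; ig[300:]=1
L=ctrl.trace("wrist","lid")[0];Rr=ctrl.trace("wrist","rest")[0]
print(Rr["p"],L["p"])
i=ctrl.camera_info("wrist")
p,f=fitbox(i,L["mask"],[.49,-.29,-.14],(-.033,.033),(-.05,.08),(.014,.0165),ig); print("lid",p,np.degrees(p[2]),f)
q,f=fitbox(i,Rr["mask"],[.495,-.24,-.14],(-.062,.062),(-.12,.12),(0,.022),ig); print("rest",q,np.degrees(q[2]),f)
d=p[:2]-q[:2];c,s=np.cos(q[2]),np.sin(q[2]);print("lid in rest",c*d[0]+s*d[1],-s*d[0]+c*d[1])
big=im.copy()
for b,col in((box(*p,(-.033,.033),(-.05,.08),(.0165,)),(0,0,255)),(box(*q,(-.062,.062),(-.12,.12),(.022,)),(0,255,0))):
    cv2.polylines(big,[np.round(w2pix(i,b)[[0,1,3,2]]*16).astype(np.int32)],True,col,1,cv2.LINE_AA,4)
cv2.imwrite("pics/w1fit.png",cv2.resize(big[70:310,240:470],None,fx=2.5,fy=2.5,interpolation=2))
E
python3 fit1.py
```

```text
0.72 0.79
lid [ 0.48734345 -0.28644383 -0.13851035] -7.936058583730563 716.024658203125
rest [ 0.49240374 -0.24413531 -0.15196647] -8.707037342564925 6843.73095703125
lid in rest 0.0014027865291341979 -0.042586964443768395
```

View pics/w1fit.png

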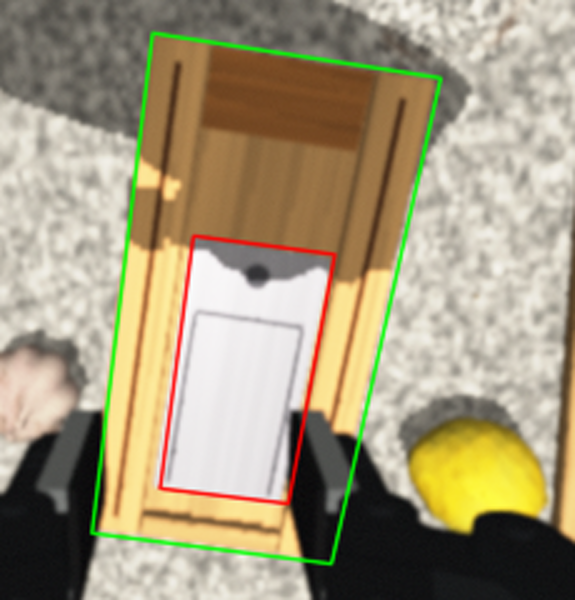

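The fit overlay matches both outlines: the lid's tab edge is at about (332,166) to (372,173) in the wrist view, and the rest's open end at about (301,83) to (416,101). Now down to hover above the rear part of the lid with the fingers shut.

Scaled: 0.174 m / 0.4 = 0.435, -0.03 m / 0.4 = -0.075, 8 degrees / 90 = 0.0889.

Emit:
drive_tool --steps '[{"x":-0.075,"y":0.015,"z":0.05,"rx":0,"ry":0,"rz":0.0444,"gripper":0},{"x":-0.15,"y":0.03,"z":0.1,"rx":0,"ry":0,"rz":0.0889,"gripper":0},{"x":-0.2175,"y":0.045,"z":0.1625,"rx":0,"ry":0,"rz":0.0889,"gripper":0},{"x":-0.2175,"y":0.045,"z":0.25,"rx":0,"ry":0,"rz":0.0889,"gripper":0},{"x":-0.2175,"y":0.045,"z":0.325,"rx":0,"ry":0,"rz":0.0889,"gripper":0},{"x":-0.2175,"y":0.045,"z":0.3875,"rx":0,"ry":0,"rz":0.0889,"gripper":0},{"x":-0.2175,"y":0.045,"z":0.425,"rx":0,"ry":0,"rz":0.0889,"gripper":0},{"x":-0.2175,"y":0.045,"z":0.435,"rx":0,"ry":0,"rz":0.0889,"gripper":0}]'

```text
time: 2.67
tcp_pos: [0.4828, -0.3045, 0.0269]
tool_rot: [0.757, 0.654, -0.001, -0.003]
force: [0.1, 0.0, 0.1]
finger_gap: -0.003
finger_force: 0.0
```

Scaled: 0.01 m / 0.4 = 0.025, 0.008 m / 0.4 = 0.02.

Emit:
drive_tool --steps '[{"x":0,"y":0,"z":0.01,"rx":0,"ry":0,"rz":0,"gripper":0},{"x":0,"y":0,"z":0.02,"rx":0,"ry":0,"rz":0,"gripper":0},{"x":0,"y":0,"z":0.025,"rx":0,"ry":0,"rz":0,"gripper":0},{"x":0,"y":0,"z":0.025,"rx":0,"ry":0,"rz":0,"gripper":0}]'

```text
time: 3.0
tcp_pos: [0.4863, -0.3056, 0.0211]
tool_rot: [0.756, 0.654, 0.0, 0.001]
force: [0.7, 0.2, -0.0]
finger_gap: 0.0
finger_force: 0.0
```

Scaled: 0.003 m / 0.4 = 0.0075, 0.0015 m / 0.4 = 0.0038.

Emit:
drive_tool --steps '[{"x":0,"y":0,"z":0.0038,"rx":0,"ry":0,"rz":0,"gripper":0},{"x":0,"y":0,"z":0.0075,"rx":0,"ry":0,"rz":0,"gripper":0},{"x":0,"y":0,"z":0.0075,"rx":0,"ry":0,"rz":0,"gripper":0}]'

```text
time: 3.25
tcp_pos: [0.486, -0.3053, 0.0177]
tool_rot: [0.756, 0.654, 0.0, 0.0]
force: [-0.1, 0.5, 0.1]
finger_gap: 0.001
finger_force: 0.0
```

Scaled: 0.001 m / 0.4 = 0.0025, 0.0005 m / 0.4 = 0.0013.

Emit:
drive_tool --steps '[{"x":0,"y":0,"z":0.0013,"rx":0,"ry":0,"rz":0,"gripper":0},{"x":0,"y":0,"z":0.0025,"rx":0,"ry":0,"rz":0,"gripper":0},{"x":0,"y":0,"z":0.0025,"rx":0,"ry":0,"rz":0,"gripper":0}]'

```text
time: 3.5
tcp_pos: [0.4859, -0.3052, 0.0166]
tool_rot: [0.756, 0.654, 0.0, 0.0]
force: [-0.4, 0.1, 2.5]
finger_gap: 0.002
finger_force: 1.0
```

Scaled: 0.0004 m / 0.4 = 0.001.

Emit:
drive_tool --steps '[{"x":0,"y":0,"z":0.001,"rx":0,"ry":0,"rz":0,"gripper":0},{"x":0,"y":0,"z":0.001,"rx":0,"ry":0,"rz":0,"gripper":0}]'

```text
time: 3.67
tcp_pos: [0.486, -0.3053, 0.0166]
tool_rot: [0.756, 0.654, 0.0, 0.0]
force: [-0.7, 0.8, 4.6]
finger_gap: 0.003
finger_force: 2.4
```

Scaled: 0.02 m / 0.4 = 0.05, 0.0003 m / 0.4 = 0.0008.

Emit:
drive_tool --steps '[{"x":0,"y":0,"z":0.0008,"rx":0,"ry":0,"rz":0,"gripper":0},{"x":0.005,"y":0,"z":0.0008,"rx":0,"ry":0,"rz":0,"gripper":0},{"x":0.0125,"y":0,"z":0.0008,"rx":0,"ry":0,"rz":0,"gripper":0},{"x":0.02,"y":0,"z":0.0008,"rx":0,"ry":0,"rz":0,"gripper":0},{"x":0.0275,"y":0,"z":0.0008,"rx":0,"ry":0,"rz":0,"gripper":0},{"x":0.035,"y":0,"z":0.0008,"rx":0,"ry":0,"rz":0,"gripper":0},{"x":0.0425,"y":0,"z":0.0008,"rx":0,"ry":0,"rz":0,"gripper":0},{"x":0.05,"y":0,"z":0.0008,"rx":0,"ry":0,"rz":0,"gripper":0}]'

```text
time: 4.33
tcp_pos: [0.4897, -0.2863, 0.0166]
tool_rot: [0.756, 0.654, 0.0, 0.002]
force: [-0.8, -2.1, 5.2]
finger_gap: -0.003
finger_force: 2.8
```

```bash
cat > lid.py <<'E'
from h import *
import sys
ctrl.camera("wrist"); i=ctrl.camera_info("wrist")
Ls=[r for r in ctrl.trace("wrist","lid") if r["mask"].sum()>300]
q=(0.4924,-0.2441,-.148)
for L in Ls[:2]:
    m=L["mask"]; ys,xs=np.nonzero(m)
    W=pix2w(i,np.c_[xs,ys],.017)[:,:2]-q[:2]
    c,s=np.cos(q[2]),np.sin(q[2])
    a=W[:,0]*c+W[:,1]*s; b=-W[:,0]*s+W[:,1]*c
    print(round(L["p"],2),"n",m.sum(),"rest-frame: width %.4f..%.4f tab y %.4f"%(*np.percentile(a,[1,99]),np.percentile(b,99.5)))
st=ctrl.get_state();d=st["tcp_pos"][:2]-np.array(q[:2])
print("tcp rest",d@[np.cos(q[2]),np.sin(q[2])],d@[-np.sin(q[2]),np.cos(q[2])],st["tcp_pos"],st["force"],st["time"])
E
python3 lid.py
```

```text
0.87 n 28314 rest-frame: width -0.0310..0.0324 tab y 0.0562
0.19 n 7574 rest-frame: width -0.1307..-0.0762 tab y -0.0246
tcp rest 0.003524248414626846 -0.04150431155283201 [ 0.48976548 -0.28567027  0.01661873] [ 0.21329115 -0.57057756  5.72149052] 4.4333
```

Scaled: 0.03 m / 0.4 = 0.075, 0.027 m / 0.4 = 0.0675.

Emit:
drive_tool --steps '[{"x":0.0075,"y":0,"z":0,"rx":0,"ry":0,"rz":0,"gripper":0},{"x":0.02,"y":0,"z":0,"rx":0,"ry":0,"rz":0,"gripper":0},{"x":0.0325,"y":0,"z":0,"rx":0,"ry":0,"rz":0,"gripper":0},{"x":0.045,"y":0,"z":0,"rx":0,"ry":0,"rz":0,"gripper":0},{"x":0.0575,"y":0,"z":0,"rx":0,"ry":0,"rz":0,"gripper":0},{"x":0.0675,"y":0,"z":0,"rx":0,"ry":0,"rz":0,"gripper":0},{"x":0.075,"y":0,"z":0,"rx":0,"ry":0,"rz":0,"gripper":0}]'

```text
time: 5.02
tcp_pos: [0.494, -0.2563, 0.0166]
tool_rot: [0.756, 0.654, 0.0, 0.002]
force: [-0.2, -1.3, 6.3]
finger_gap: -0.002
finger_force: 2.8
```

```bash
python3 lid.py
```

```text
0.62 n 28196 rest-frame: width -0.0310..0.0323 tab y 0.0864
0.56 n 42834 rest-frame: width -0.0624..0.0615 tab y 0.1039
tcp rest 0.0033957487026922053 -0.011313521038664488 [ 0.49409033 -0.25579058  0.01658949] [ 0.04568943 -0.3839454   5.90848431] 5.1167
```

Scaled: 0.018 m / 0.4 = 0.045, 0.015 m / 0.4 = 0.0375.

Emit:
drive_tool --steps '[{"x":0.0075,"y":0,"z":0,"rx":0,"ry":0,"rz":0,"gripper":0},{"x":0.015,"y":0,"z":0,"rx":0,"ry":0,"rz":0,"gripper":0},{"x":0.0225,"y":0,"z":0,"rx":0,"ry":0,"rz":0,"gripper":0},{"x":0.03,"y":0,"z":0,"rx":0,"ry":0,"rz":0,"gripper":0},{"x":0.0375,"y":0,"z":0,"rx":0,"ry":0,"rz":0,"gripper":0},{"x":0.045,"y":0,"z":0,"rx":0,"ry":0,"rz":0,"gripper":0}]'

```text
time: 5.62
tcp_pos: [0.4969, -0.2391, 0.017]
tool_rot: [0.756, 0.654, 0.0, 0.002]
force: [-0.6, -2.2, 7.0]
finger_gap: 0.004
finger_force: 3.7
```

Scaled: 0.015 m / 0.4 = 0.0375, 0.012 m / 0.4 = 0.03.

Emit:
drive_tool --steps '[{"x":0.0075,"y":0,"z":0,"rx":0,"ry":0,"rz":0,"gripper":0},{"x":0.015,"y":0,"z":0,"rx":0,"ry":0,"rz":0,"gripper":0},{"x":0.0225,"y":0,"z":0,"rx":0,"ry":0,"rz":0,"gripper":0},{"x":0.03,"y":0,"z":0,"rx":0,"ry":0,"rz":0,"gripper":0},{"x":0.0375,"y":0,"z":0,"rx":0,"ry":0,"rz":0,"gripper":0}]'

```text
time: 6.03
tcp_pos: [0.4993, -0.2243, 0.0172]
tool_rot: [0.756, 0.654, 0.0, 0.002]
force: [-0.7, -3.2, 8.0]
finger_gap: -0.002
finger_force: 4.0
```

```bash
python3 lid.py
```

```text
0.97 n 28695 rest-frame: width -0.0311..0.0331 tab y 0.1194
tcp rest 0.0038749892420760165 0.02116584419890792 [ 0.49935375 -0.22373695  0.0171122 ] [-0.75524012 -1.34002077  7.74969432] 6.1333
```

Scaled: 0.018 m / 0.4 = 0.045, 0.015 m / 0.4 = 0.0375.

Emit:
drive_tool --steps '[{"x":0.0075,"y":0,"z":-0.0003,"rx":0,"ry":0,"rz":0,"gripper":0},{"x":0.015,"y":0,"z":-0.0003,"rx":0,"ry":0,"rz":0,"gripper":0},{"x":0.0225,"y":0,"z":-0.0003,"rx":0,"ry":0,"rz":0,"gripper":0},{"x":0.03,"y":0,"z":-0.0003,"rx":0,"ry":0,"rz":0,"gripper":0},{"x":0.0375,"y":0,"z":-0.0003,"rx":0,"ry":0,"rz":0,"gripper":0},{"x":0.045,"y":0,"z":-0.0003,"rx":0,"ry":0,"rz":0,"gripper":0}]'

```text
time: 6.63
tcp_pos: [0.5019, -0.2065, 0.0173]
tool_rot: [0.756, 0.654, 0.0, 0.002]
force: [-0.4, -3.3, 8.2]
finger_gap: -0.003
finger_force: 4.1
```

Scaled: 0.0115 m / 0.4 = 0.0288, 0.003 m / 0.4 = 0.0075.

Emit:
drive_tool --steps '[{"x":0.0075,"y":0,"z":0,"rx":0,"ry":0,"rz":0,"gripper":0},{"x":0.015,"y":0,"z":0,"rx":0,"ry":0,"rz":0,"gripper":0},{"x":0.0225,"y":0,"z":0,"rx":0,"ry":0,"rz":0,"gripper":0},{"x":0.0288,"y":0,"z":0,"rx":0,"ry":0,"rz":0,"gripper":0},{"x":0.0288,"y":0,"z":0,"rx":0,"ry":0,"rz":0,"gripper":0}]'

```text
time: 7.05
tcp_pos: [0.5038, -0.1947, 0.0174]
tool_rot: [0.756, 0.654, 0.001, 0.002]
force: [0.2, -2.3, 9.0]
finger_gap: -0.002
finger_force: 4.4
```

```bash
python3 lid.py
```

```text
0.85 n 28664 rest-frame: width -0.0311..0.0331 tab y 0.1490
tcp rest 0.003891031944847346 0.05057502494893625 [ 0.5037063  -0.19465164  0.01733243] [-0.52361195 -1.63603866  8.70541773] 7.15
```

Scaled: -0.1 m / 0.4 = -0.25, -0.08 m / 0.4 = -0.2.

Emit:
drive_tool --steps '[{"x":0,"y":0,"z":-0.0075,"rx":0,"ry":0,"rz":0,"gripper":0},{"x":0,"y":0,"z":-0.05,"rx":0,"ry":0,"rz":0,"gripper":0},{"x":0,"y":0,"z":-0.125,"rx":0,"ry":0,"rz":0,"gripper":0},{"x":0,"y":0,"z":-0.2,"rx":0,"ry":0,"rz":0,"gripper":1},{"x":0.05,"y":0,"z":-0.25,"rx":0,"ry":0,"rz":0,"gripper":1},{"x":0.125,"y":0,"z":-0.25,"rx":0,"ry":0,"rz":0,"gripper":1},{"x":0.15,"y":0,"z":-0.25,"rx":0,"ry":0,"rz":0,"gripper":1},{"x":0.15,"y":0,"z":-0.25,"rx":0,"ry":0,"rz":0,"gripper":1}]'

```text
time: 7.82
tcp_pos: [0.5103, -0.1321, 0.1154]
tool_rot: [0.755, 0.656, -0.0, -0.001]
force: [-0.3, -0.4, -0.2]
finger_gap: 0.711
finger_force: 0.0
```

```bash
cat > fit2.py <<'E'
from h import *
im=ctrl.camera("wrist");i=ctrl.camera_info("wrist")
L=max(ctrl.trace("wrist","lid"),key=lambda r:r["p"]);print(L["p"],L["rect"])
ig=np.zeros((400,640),bool); ig[300:]=1
m=L["mask"]
p,f=fitbox(i,m,[.5075,-.172,-.14],(-.033,.033),(-.05,.08),(.0145,.0175),ig); print("lid",p,np.degrees(p[2]),f)
big=im.copy()
for b,col in((box(*p,(-.033,.033),(-.05,.08),(.0175,)),(0,0,255)),(box(.4924,-.2441,-.15,(-.062,.062),(-.12,.12),(.022,)),(0,255,0))):
    cv2.polylines(big,[np.round(w2pix(i,b)[[0,1,3,2]]*16).astype(np.int32)],True,col,1,cv2.LINE_AA,4)
cv2.imwrite("pics/w2fit.png",big)
st=ctrl.get_state();print(st["tcp_pos"],st["tool_rot"],st["time"])
E
python3 fit2.py
```

```text
0.82 [318.4, 226.3, 79.9, 133.0]
lid [ 0.50308179 -0.17659103 -0.157751  ] -9.03846625307591 233.49180603027344
[ 0.50976559 -0.13413431  0.11476962] [ 7.55805104e-01  6.54795728e-01 -8.10541816e-04 -7.35998965e-04] 7.9167
```

View pics/w2fit.png

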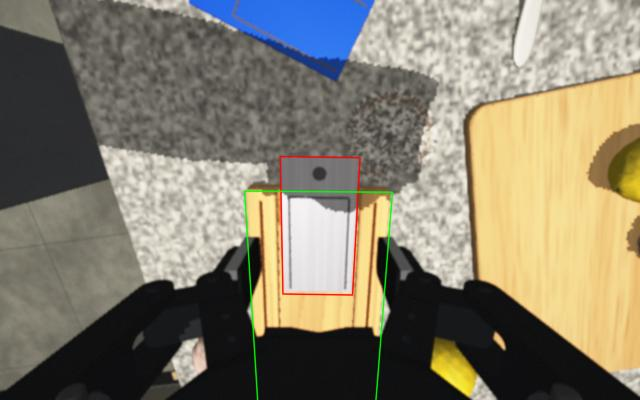

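The lid still lies flat, tab edge at about row 157, columns 280–360, with roughly 28 mm overhang past the rest's end (top edge row 191). Now I'll go down around the tab with the fingers open.

Scaled: 0.075 m / 0.4 = 0.1875, 0.065 m / 0.4 = 0.1625, 0.8 degrees / 90 = 0.0089.

Emit:
drive_tool --steps '[{"x":0.0375,"y":0,"z":0.05,"rx":0,"ry":0,"rz":0.0089,"gripper":1},{"x":0.0575,"y":0.001,"z":0.1125,"rx":0,"ry":0,"rz":0.0089,"gripper":1},{"x":0.0575,"y":0.001,"z":0.1625,"rx":0,"ry":0,"rz":0.0089,"gripper":1},{"x":0.0575,"y":0.001,"z":0.1875,"rx":0,"ry":0,"rz":0.0089,"gripper":1},{"x":0.0575,"y":0.001,"z":0.1875,"rx":0,"ry":0,"rz":0.0089,"gripper":1},{"x":0.0575,"y":0.001,"z":0.1875,"rx":0,"ry":0,"rz":0.0089,"gripper":1}]'

```text
time: 8.42
tcp_pos: [0.5136, -0.1125, 0.0401]
tool_rot: [0.761, 0.649, -0.001, -0.001]
force: [0.5, -0.4, 1.0]
finger_gap: 0.999
finger_force: 0.0
```

```bash
python3 fit2.py
```

```text
0.75 [318.1, 270.5, 110.9, 124.7]
lid [ 0.50437548 -0.17729072 -0.1532417 ] -8.7801028512906 29.96871566772461
[ 0.51512306 -0.11266225  0.04163261] [7.61103581e-01 6.48629792e-01 4.70965103e-04 7.14109923e-04] 8.5167
```

Scaled: 0.04 m / 0.4 = 0.1, 0.037 m / 0.4 = 0.0925.

Emit:
drive_tool --steps '[{"x":0,"y":0,"z":0.025,"rx":0,"ry":0,"rz":0,"gripper":1},{"x":0,"y":0,"z":0.045,"rx":0,"ry":0,"rz":0,"gripper":1},{"x":0,"y":0,"z":0.065,"rx":0,"ry":0,"rz":0,"gripper":1},{"x":0,"y":0,"z":0.0825,"rx":0,"ry":0,"rz":0,"gripper":1},{"x":0,"y":0,"z":0.0925,"rx":0,"ry":0,"rz":0,"gripper":1},{"x":0,"y":0,"z":0.1,"rx":0,"ry":0,"rz":0,"gripper":1},{"x":0,"y":0,"z":0.1,"rx":0,"ry":0,"rz":0,"gripper":1}]'

```text
time: 9.1
tcp_pos: [0.5136, -0.1116, -0.0002]
tool_rot: [0.761, 0.649, -0.0, -0.001]
force: [0.0, -0.4, 0.0]
finger_gap: 0.997
finger_force: 0.0
```

Emit:
drive_tool --steps '[{"x":0,"y":0,"z":0,"rx":0,"ry":0,"rz":0,"gripper":0.85},{"x":0,"y":0,"z":0,"rx":0,"ry":0,"rz":0,"gripper":0.8},{"x":0,"y":0,"z":0,"rx":0,"ry":0,"rz":0,"gripper":0.75},{"x":0,"y":0,"z":0,"rx":0,"ry":0,"rz":0,"gripper":0.7},{"x":0,"y":0,"z":0,"rx":0,"ry":0,"rz":0,"gripper":0.6},{"x":0,"y":0,"z":0,"rx":0,"ry":0,"rz":0,"gripper":0.6},{"x":0,"y":0,"z":0,"rx":0,"ry":0,"rz":0,"gripper":0.6}]' --squeeze 60

```text
time: 9.68
tcp_pos: [0.5147, -0.1119, 0.0014]
tool_rot: [0.761, 0.649, 0.0, 0.0]
force: [-0.8, 0.8, 5.2]
finger_gap: 0.739
finger_force: 64.4
```

Scaled: -0.05 m / 0.4 = -0.125, -0.04 m / 0.4 = -0.1.

Emit:
drive_tool --steps '[{"x":0,"y":0,"z":-0.005,"rx":0,"ry":0,"rz":0,"gripper":0.6},{"x":0,"y":0,"z":-0.015,"rx":0,"ry":0,"rz":0,"gripper":0.6},{"x":0,"y":0,"z":-0.03,"rx":0,"ry":0,"rz":0,"gripper":0.6},{"x":0,"y":0,"z":-0.05,"rx":0,"ry":0,"rz":0,"gripper":0.6},{"x":0,"y":0,"z":-0.075,"rx":0,"ry":0,"rz":0,"gripper":0.6},{"x":0,"y":0,"z":-0.1,"rx":0,"ry":0,"rz":0,"gripper":0.6},{"x":0,"y":0,"z":-0.125,"rx":0,"ry":0,"rz":0,"gripper":0.6}]'

```text
time: 10.27
tcp_pos: [0.5145, -0.1119, 0.0521]
tool_rot: [0.761, 0.649, 0.0, 0.0]
force: [0.1, 0.0, -2.3]
finger_gap: 0.743
finger_force: 65.8
```

Run:
```python
from h import *
st=ctrl.get_state();print(st["time"],st["tcp_pos"],st["tool_rot"],st["force"],st["moment"],st["finger_gap"],st["finger_force"])
for n in("wrist","side"):
    cv2.imwrite(f"pics/g_{n}.png",ctrl.camera(n))
a=cv2.imread("pics/g_wrist.png")[150:,:];b=cv2.imread("pics/g_side.png")[60:220,260:480]
cv2.imwrite("pics/g.png",np.vstack([a,cv2.resize(b,(440,320))[:, :] if 0 else cv2.copyMakeBorder(cv2.resize(b,(440,320),interpolation=2),0,0,0,200,0)]))
# caddy from the two fixed cameras
for n in("scene","side"):
    ctrl.camera(n);i=ctrl.camera_info(n);r=ctrl.trace(n,"caddy")[0];print(n,r["p"],r["rect"])
    p,f=fitbox(i,r["mask"],[.42,.255,0],(-.029,.029),(-.047,.047),(0,.06));print(p,np.degrees(p[2]),f)
```

```text
10.2667 [ 0.51453469 -0.11186576  0.05206221] [7.60794009e-01 6.48993324e-01 2.30125109e-04 2.96773934e-04] [ 0.0761998   0.03214676 -2.34392624] [ 0.07191829 -0.01783911 -0.00605986] 0.7432447860251119 65.82347631454468
scene 0.73 [290.8, 296.3, 37.5, 66.2]
[0.42264992 0.24724232 0.4331539 ] 24.817890635324485 49.883644104003906
side 0.69 [309.7, 305.2, 31.6, 54.8]
[0.4242073  0.24974218 0.40465697] 23.185136371019727 76.0298080444336
```

View pics/g.png

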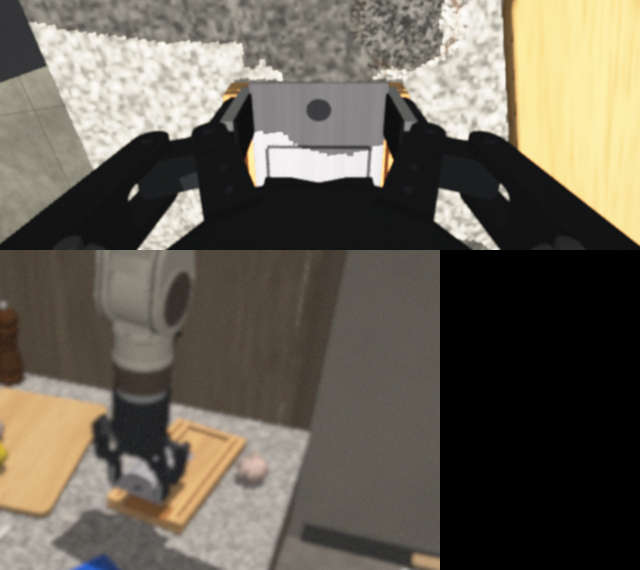

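The wrist view shows the lid gripped across the tab, dark mark at about (318,260), level and clear of the rest. Next I'll carry it up and over towards the caddy, stopping where the wrist camera sees it.

Scaled: 0.145 m / 0.4 = 0.3625, -0.108 m / 0.4 = -0.27, -19 degrees / 90 = -0.2111.

Emit:
drive_tool --steps '[{"x":0.0075,"y":0,"z":-0.0375,"rx":0,"ry":0,"rz":0,"gripper":0.6},{"x":0.025,"y":-0.0075,"z":-0.0875,"rx":0,"ry":0,"rz":-0.0222,"gripper":0.6},{"x":0.0625,"y":-0.02,"z":-0.1375,"rx":0,"ry":0,"rz":-0.0444,"gripper":0.6},{"x":0.1125,"y":-0.0375,"z":-0.1875,"rx":0,"ry":0,"rz":-0.0778,"gripper":0.6},{"x":0.175,"y":-0.06,"z":-0.225,"rx":0,"ry":0,"rz":-0.1111,"gripper":0.6},{"x":0.2375,"y":-0.085,"z":-0.25,"rx":0,"ry":0,"rz":-0.1444,"gripper":0.6},{"x":0.3,"y":-0.11,"z":-0.27,"rx":0,"ry":0,"rz":-0.1778,"gripper":0.6},{"x":0.3625,"y":-0.135,"z":-0.27,"rx":0,"ry":0,"rz":-0.2111,"gripper":0.6}]'

```text
time: 11.23
tcp_pos: [0.4842, 0.041, 0.16]
tool_rot: [0.642, 0.766, 0.001, 0.001]
force: [0.6, 0.4, -1.0]
finger_gap: 0.742
finger_force: 66.2
```

Scaled: 0.146 m / 0.4 = 0.365, -0.007 m / 0.4 = -0.0175, -14 degrees / 90 = -0.1556.

Emit:
drive_tool --steps '[{"x":0.0625,"y":-0.0025,"z":0,"rx":0,"ry":0,"rz":-0.0333,"gripper":0.6},{"x":0.125,"y":-0.005,"z":0,"rx":0,"ry":0,"rz":-0.0667,"gripper":0.6},{"x":0.1875,"y":-0.0075,"z":0,"rx":0,"ry":0,"rz":-0.1,"gripper":0.6},{"x":0.25,"y":-0.01,"z":0,"rx":0,"ry":0,"rz":-0.1333,"gripper":0.6},{"x":0.3125,"y":-0.015,"z":0,"rx":0,"ry":0,"rz":-0.1556,"gripper":0.6},{"x":0.35,"y":-0.0175,"z":0,"rx":0,"ry":0,"rz":-0.1556,"gripper":0.6},{"x":0.365,"y":-0.0175,"z":0,"rx":0,"ry":0,"rz":-0.1556,"gripper":0.6},{"x":0.365,"y":-0.0175,"z":0,"rx":0,"ry":0,"rz":-0.1556,"gripper":0.6}]'

```text
time: 11.9
tcp_pos: [0.4511, 0.1834, 0.1581]
tool_rot: [0.544, 0.839, -0.001, -0.0]
force: [0.7, 0.6, -1.5]
finger_gap: 0.74
finger_force: 66.2
```

```bash
cat > fit3.py <<'E'
from h import *
im=ctrl.camera("wrist");i=ctrl.camera_info("wrist")
st=ctrl.get_state();print(st["tcp_pos"],st["tool_rot"],st["time"],st["force"])
r=ctrl.trace("wrist","caddy")[0];print(r["p"],r["rect"])
m=r["mask"];ig=np.zeros((400,640),bool);ig[225:]=1
p,f=fitbox(i,m,[.4234,.2485,.42],(-.029,.029),(-.047,.047),(0,.06),ig);print("caddy",p,np.degrees(p[2]),f)
for L in ctrl.trace("wrist","lid")[:3]:
    print("lid",L["p"],L["rect"])
big=im.copy()
cv2.polylines(big,[np.round(w2pix(i,box(*p,(-.029,.029),(-.047,.047),(.06,)))[[0,1,3,2]]*16).astype(np.int32)],True,(0,255,0),1,cv2.LINE_AA,4)
cv2.imwrite("pics/w3.png",big)
E
python3 fit3.py
```

```text
[0.45138047 0.18246567 0.15818449] [ 5.44694904e-01  8.38634036e-01 -6.36840627e-04 -9.60485265e-05] 11.95 [-0.80169781  0.06749151 -2.33189385]
0.97 [320.8, 111.0, 75.7, 121.1]
caddy [0.42332457 0.247666   0.40594473] 23.258919753271876 180.22833251953125
lid 0.85 [317.1, 284.6, 142.1, 103.2]
```

View pics/w3.png

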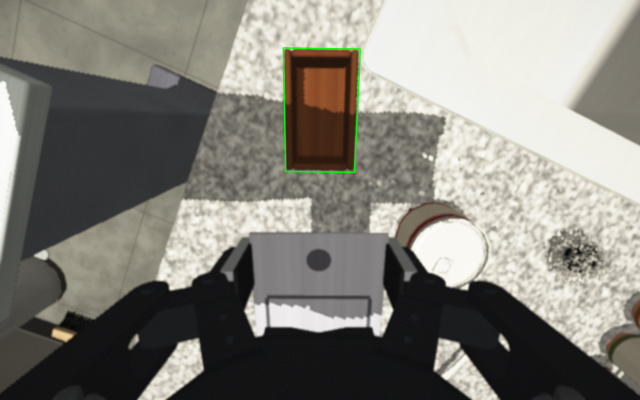

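The caddy's rim is at columns 284–360, rows 47–172, and the fit lies on it. The held lid shows its tab edge at row 233, columns 249–390. Now to work out the remaining move.

```bash
cat > rel.py <<'E'
from h import *
from scipy.spatial.transform import Rotation as R
ctrl.camera("wrist");i=ctrl.camera_info("wrist");st=ctrl.get_state()
T=R.from_quat(st["tool_rot"]).as_matrix();t=np.array(st["tcp_pos"])
L=max(ctrl.trace("wrist","lid"),key=lambda r:r["p"])["mask"]
rows,E=[],[]
for y in range(236,300,6):
    x=np.nonzero(L[y])[0]; 
    if len(x): rows.append((y,x.min(),x.max()+1))
print(rows)
top=np.nonzero(L[:,300:340].sum(1)>20)[0].min();print("tab row",top)
for z in(.0145,.0165,.0185):
    a,b=pix2w(i,[(rows[0][1],top),(rows[0][2],top)],t[2]+z)
    print(z,"width",np.linalg.norm(a-b),"tab mid in tool",((a+b)/2-t)@T, "edge dir tool deg",np.degrees(np.arctan2(*(((b-a)@T)[:2]))))
c=np.array([.4233,.2477]);th=np.radians(23.26);d=np.array([-np.sin(th),np.cos(th)])
print("tool x angle",np.degrees(np.arctan2(T[1,0],T[0,0])),"caddy y axis",90+23.26)
tab=c+.08*d;print("tab target",tab,"delta in tool for TCP->tabtarget",((np.r_[tab,t[2]]-t)@T), st["tcp_pos"])
E
python3 rel.py
```

```text
[(236, np.int64(250), np.int64(389)), (242, np.int64(250), np.int64(389)), (248, np.int64(252), np.int64(386)), (254, np.int64(253), np.int64(385)), (260, np.int64(253), np.int64(385)), (266, np.int64(254), np.int64(384)), (272, np.int64(255), np.int64(384)), (278, np.int64(256), np.int64(383)), (284, np.int64(256), np.int64(383)), (290, np.int64(254), np.int64(384)), (296, np.int64(254), np.int64(384))]
tab row 233
0.0145 width 0.06562320690257516 tab mid in tool [ 0.01502389 -0.00028523 -0.0145058 ] edge dir tool deg -0.014949891463135637
0.0165 width 0.06458423872770971 tab mid in tool [ 0.01585321 -0.00029677 -0.01650612] edge dir tool deg -0.014949891463170988
0.0185 width 0.06354527055284424 tab mid in tool [ 0.01668253 -0.00030831 -0.01850644] edge dir tool deg -0.014949891463168958
tool x angle 113.85122690027305 caddy y axis 113.26
tab target [0.39170766 0.32119778] delta in tool for TCP->tabtarget [ 1.52108698e-01  1.48403038e-03 -6.12576992e-05] [0.4518575  0.18147928 0.15848989]
```

Scaled: 0.1366 m / 0.4 = 0.3415, 0.07 m / 0.4 = 0.175, 0.6 degrees / 90 = 0.0067.

Emit:
drive_tool --steps '[{"x":0.05,"y":0.0025,"z":0,"rx":0,"ry":0,"rz":0.0067,"gripper":0.6},{"x":0.1125,"y":0.0045,"z":0,"rx":0,"ry":0,"rz":0.0067,"gripper":0.6},{"x":0.175,"y":0.0045,"z":0,"rx":0,"ry":0,"rz":0.0067,"gripper":0.6},{"x":0.2375,"y":0.0045,"z":0.025,"rx":0,"ry":0,"rz":0.0067,"gripper":0.6},{"x":0.2875,"y":0.0045,"z":0.0625,"rx":0,"ry":0,"rz":0.0067,"gripper":0.6},{"x":0.325,"y":0.0045,"z":0.1125,"rx":0,"ry":0,"rz":0.0067,"gripper":0.6},{"x":0.3415,"y":0.0045,"z":0.1625,"rx":0,"ry":0,"rz":0.0067,"gripper":0.6},{"x":0.3415,"y":0.0045,"z":0.2,"rx":0,"ry":0,"rz":0.0067,"gripper":0.6}]'

```text
time: 12.82
tcp_pos: [0.3974, 0.3085, 0.0774]
tool_rot: [0.549, 0.836, -0.0, -0.0]
force: [0.8, -1.1, -1.4]
finger_gap: 0.738
finger_force: 66.2
```

Emit:
drive_tool --steps '[{"x":0,"y":0,"z":0,"rx":0,"ry":0,"rz":0,"gripper":0.6},{"x":0,"y":0,"z":0,"rx":0,"ry":0,"rz":0,"gripper":0.6},{"x":0,"y":0,"z":0,"rx":0,"ry":0,"rz":0,"gripper":0.6}]'

```text
time: 13.07
tcp_pos: [0.3989, 0.3078, 0.0796]
tool_rot: [0.55, 0.835, 0.001, 0.0]
force: [-0.0, -0.7, -0.9]
finger_gap: 0.738
finger_force: 66.3
```

```bash
python3 rel.py
python3 - <<'E'
from h import *
a=[]
for n,(r,c) in dict(scene=(200,200),side=(200,220)).items():
    im=ctrl.camera(n);a.append(cv2.resize(im[r:r+140,c:c+180],None,fx=2.2,fy=2.2,interpolation=2))
cv2.imwrite("pics/hov.png",np.hstack(a))
E
```

```text
[(236, np.int64(249), np.int64(389)), (242, np.int64(250), np.int64(388)), (248, np.int64(252), np.int64(386)), (254, np.int64(253), np.int64(385)), (260, np.int64(253), np.int64(385)), (266, np.int64(254), np.int64(384)), (272, np.int64(254), np.int64(384)), (278, np.int64(255), np.int64(383)), (284, np.int64(255), np.int64(383)), (290, np.int64(253), np.int64(384)), (296, np.int64(253), np.int64(383))]
tab row 233
0.0145 width 0.0661135972835486 tab mid in tool [ 0.01498595 -0.00048126 -0.01449331] edge dir tool deg -0.0847539122973773
0.0165 width 0.06506751327600625 tab mid in tool [ 0.01581503 -0.00048952 -0.0164929 ] edge dir tool deg -0.08475391229740774
0.0185 width 0.06402142926846388 tab mid in tool [ 0.01664411 -0.00049779 -0.01849249] edge dir tool deg -0.08475391229737497
tool x angle 113.26035842125148 caddy y axis 113.26
tab target [0.39170766 0.32119778] delta in tool for TCP->tabtarget [ 1.49484620e-02 -1.73102575e-03  3.87086244e-06] [0.39920128 0.30814793 0.07996957]
```

View pics/hov.png

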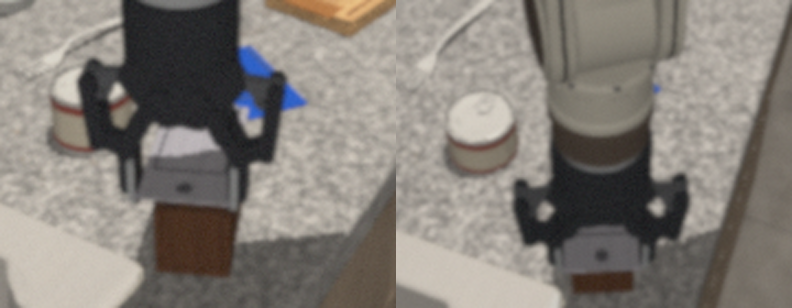

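The lid is level over the caddy in both views (scene crop about 185,180), with the tab towards the camera. I'll nudge it sideways and go down.

Scaled: 0.028 m / 0.4 = 0.07, -0.0013 m / 0.4 = -0.0033.

Emit:
drive_tool --steps '[{"x":-0.0013,"y":-0.0033,"z":0.015,"rx":0,"ry":0,"rz":0,"gripper":0.6},{"x":-0.0013,"y":-0.0033,"z":0.03,"rx":0,"ry":0,"rz":0,"gripper":0.6},{"x":-0.0013,"y":-0.0033,"z":0.045,"rx":0,"ry":0,"rz":0,"gripper":0.6},{"x":-0.0013,"y":-0.0033,"z":0.0575,"rx":0,"ry":0,"rz":0,"gripper":0.6},{"x":-0.0013,"y":-0.0033,"z":0.065,"rx":0,"ry":0,"rz":0,"gripper":0.6},{"x":-0.0013,"y":-0.0033,"z":0.07,"rx":0,"ry":0,"rz":0,"gripper":0.6},{"x":-0.0013,"y":-0.0033,"z":0.07,"rx":0,"ry":0,"rz":0,"gripper":0.6}]'

```text
time: 13.85
tcp_pos: [0.3966, 0.3069, 0.05]
tool_rot: [0.549, 0.836, -0.001, -0.0]
force: [-0.0, 0.5, -1.3]
finger_gap: 0.739
finger_force: 66.3
```

Emit:
drive_tool --steps '[{"x":0,"y":0,"z":0.0025,"rx":0,"ry":0,"rz":0,"gripper":0.6},{"x":0,"y":0,"z":0.005,"rx":0,"ry":0,"rz":0,"gripper":0.6},{"x":0,"y":0,"z":0.005,"rx":0,"ry":0,"rz":0,"gripper":0.6}]'

```text
time: 14.1
tcp_pos: [0.3971, 0.3072, 0.0488]
tool_rot: [0.549, 0.836, 0.0, 0.0]
force: [0.5, 0.3, -1.8]
finger_gap: 0.738
finger_force: 66.3
```

Scaled: 0.001 m / 0.4 = 0.0025, 0.0005 m / 0.4 = 0.0013.

Emit:
drive_tool --steps '[{"x":0,"y":0,"z":0.0013,"rx":0,"ry":0,"rz":0,"gripper":0.6},{"x":0,"y":0,"z":0.0025,"rx":0,"ry":0,"rz":0,"gripper":0.6},{"x":0,"y":0,"z":0.0025,"rx":0,"ry":0,"rz":0,"gripper":0.6}]'

```text
time: 14.35
tcp_pos: [0.3971, 0.3073, 0.0479]
tool_rot: [0.549, 0.836, 0.0, 0.0]
force: [-0.1, 0.1, -0.8]
finger_gap: 0.741
finger_force: 66.3
```

Scaled: 0.001 m / 0.4 = 0.0025, 0.0005 m / 0.4 = 0.0013.

Emit:
drive_tool --steps '[{"x":0,"y":0,"z":0.0013,"rx":0,"ry":0,"rz":0,"gripper":0.6},{"x":0,"y":0,"z":0.0025,"rx":0,"ry":0,"rz":0,"gripper":0.6},{"x":0,"y":0,"z":0.0025,"rx":0,"ry":0,"rz":0,"gripper":0.6}]'

```text
time: 14.6
tcp_pos: [0.3971, 0.3072, 0.0467]
tool_rot: [0.549, 0.836, 0.0, 0.0]
force: [0.9, 0.7, -0.7]
finger_gap: 0.742
finger_force: 66.3
```

Scaled: 0.0008 m / 0.4 = 0.002, 0.0005 m / 0.4 = 0.0013.

Emit:
drive_tool --steps '[{"x":0,"y":0,"z":0.0013,"rx":0,"ry":0,"rz":0,"gripper":0.6},{"x":0,"y":0,"z":0.002,"rx":0,"ry":0,"rz":0,"gripper":0.6},{"x":0,"y":0,"z":0.002,"rx":0,"ry":0,"rz":0,"gripper":0.6}]'

```text
time: 14.85
tcp_pos: [0.397, 0.3072, 0.0459]
tool_rot: [0.549, 0.836, 0.0, 0.0]
force: [-0.9, 0.5, -0.4]
finger_gap: 0.737
finger_force: 66.3
```

```bash
python3 rel.py | tail -4; python3 -c "
from rig import ctrl
s=ctrl.get_state();print(s['force'],s['moment'])"
```

```text
0.0165 width 0.06452245967072995 tab mid in tool [ 0.01634659 -0.00073244 -0.01649998] edge dir tool deg -0.03533536045931744
0.0185 width 0.06348471597360006 tab mid in tool [ 0.01716772 -0.00073665 -0.01849997] edge dir tool deg -0.035335360459272096
tool x angle 113.33767976404769 caddy y axis 113.26
tab target [0.39170766 0.32119778] delta in tool for TCP->tabtarget [1.49832041e-02 6.50009716e-04 3.65251808e-07] [0.39704642 0.30718291 0.04596629]
[ 0.31124806  0.91537664 -0.43575246] [-0.00232623 -0.05049993  0.04262347]
```

Scaled: -0.0015 m / 0.4 = -0.0038, -0.001 m / 0.4 = -0.0025.

Emit:
drive_tool --steps '[{"x":0,"y":0,"z":-0.0038,"rx":0,"ry":0,"rz":0,"gripper":0.6},{"x":-0.0025,"y":0.0025,"z":-0.0038,"rx":0,"ry":0,"rz":0,"gripper":0.6},{"x":-0.0025,"y":0.0025,"z":-0.0013,"rx":0,"ry":0,"rz":0,"gripper":0.6},{"x":-0.0025,"y":0.0025,"z":0.0008,"rx":0,"ry":0,"rz":0,"gripper":0.6},{"x":-0.0025,"y":0.0025,"z":0.0015,"rx":0,"ry":0,"rz":0,"gripper":0.6},{"x":-0.0025,"y":0.0025,"z":0.0015,"rx":0,"ry":0,"rz":0,"gripper":0.6}]'

```text
time: 15.45
tcp_pos: [0.3984, 0.3065, 0.0453]
tool_rot: [0.55, 0.835, 0.0, 0.0]
force: [0.1, -0.7, 0.4]
finger_gap: 0.742
finger_force: 66.4
```

Scaled: 0.0006 m / 0.4 = 0.0015, 0.0003 m / 0.4 = 0.0008.

Emit:
drive_tool --steps '[{"x":0,"y":0,"z":0.0008,"rx":0,"ry":0,"rz":0,"gripper":0.6},{"x":0,"y":0,"z":0.0015,"rx":0,"ry":0,"rz":0,"gripper":0.6},{"x":0,"y":0,"z":0.0015,"rx":0,"ry":0,"rz":0,"gripper":0.6}]'

```text
time: 15.7
tcp_pos: [0.3984, 0.3066, 0.0451]
tool_rot: [0.55, 0.835, 0.0, 0.0]
force: [-0.5, -1.4, 3.8]
finger_gap: 0.741
finger_force: 66.6
```

Emit:
drive_tool --steps '[{"x":0,"y":0,"z":0,"rx":0,"ry":0,"rz":0,"gripper":0.6},{"x":0,"y":0,"z":0,"rx":0,"ry":0,"rz":0,"gripper":0.6},{"x":0,"y":0,"z":0,"rx":0,"ry":0,"rz":0,"gripper":0.6}]' --squeeze 20

```text
time: 15.95
tcp_pos: [0.3984, 0.3066, 0.045]
tool_rot: [0.55, 0.835, 0.0, 0.0]
force: [-1.1, -2.3, 5.8]
finger_gap: 0.74
finger_force: 66.7
```

Emit:
drive_tool --steps '[{"x":0,"y":0,"z":0,"rx":0,"ry":0,"rz":0,"gripper":0.8},{"x":0,"y":0,"z":0,"rx":0,"ry":0,"rz":0,"gripper":0.9},{"x":0,"y":0,"z":0,"rx":0,"ry":0,"rz":0,"gripper":1},{"x":0,"y":0,"z":0,"rx":0,"ry":0,"rz":0,"gripper":1},{"x":0,"y":0,"z":0,"rx":0,"ry":0,"rz":0,"gripper":1}]'

```text
time: 16.37
tcp_pos: [0.3981, 0.3066, 0.0444]
tool_rot: [0.549, 0.836, -0.0, -0.0]
force: [-0.2, -0.0, 0.7]
finger_gap: 1.004
finger_force: 0.0
```

```bash
python3 rel.py
```

```text
[(236, np.int64(251), np.int64(390)), (242, np.int64(250), np.int64(389)), (248, np.int64(250), np.int64(388)), (254, np.int64(251), np.int64(389)), (260, np.int64(251), np.int64(388)), (266, np.int64(252), np.int64(388)), (272, np.int64(252), np.int64(387)), (278, np.int64(252), np.int64(387)), (284, np.int64(253), np.int64(386)), (290, np.int64(253), np.int64(386)), (296, np.int64(253), np.int64(385))]
tab row 233
0.0145 width 0.065631380503174 tab mid in tool [ 0.01499296  0.00021524 -0.0144992 ] edge dir tool deg -0.019918179054394202
0.0165 width 0.06459259428999543 tab mid in tool [ 0.01582216  0.00019616 -0.01649914] edge dir tool deg -0.019918179054417073
0.0185 width 0.0635538080768168 tab mid in tool [ 0.01665136  0.00017707 -0.01849908] edge dir tool deg -0.019918179054418807
tool x angle 113.33890773595063 caddy y axis 113.26
tab target [0.39170766 0.32119778] delta in tool for TCP->tabtarget [ 1.59428332e-02 -7.90557794e-05  9.84533035e-07] [0.39809631 0.30659075 0.04448172]
```

Released, and the tab is within about 0.5 mm of its target. I'll go straight up, back off, and check.

Scaled: -0.155 m / 0.4 = -0.3875, -0.15 m / 0.4 = -0.375.

Emit:
drive_tool --steps '[{"x":0,"y":0,"z":-0.02,"rx":0,"ry":0,"rz":0,"gripper":1},{"x":0,"y":0,"z":-0.05,"rx":0,"ry":0,"rz":0,"gripper":1},{"x":0,"y":0,"z":-0.1125,"rx":0,"ry":0,"rz":0,"gripper":1},{"x":0,"y":0,"z":-0.1875,"rx":0,"ry":0,"rz":0,"gripper":1},{"x":-0.075,"y":0,"z":-0.2625,"rx":0,"ry":0,"rz":0,"gripper":1},{"x":-0.1625,"y":0,"z":-0.325,"rx":0,"ry":0,"rz":0,"gripper":1},{"x":-0.25,"y":0,"z":-0.375,"rx":0,"ry":0,"rz":0,"gripper":1},{"x":-0.275,"y":0,"z":-0.3875,"rx":0,"ry":0,"rz":0,"gripper":1}]'

```text
time: 17.13
tcp_pos: [0.4449, 0.2032, 0.2044]
tool_rot: [0.551, 0.835, 0.003, 0.003]
force: [-0.4, 0.3, 0.6]
finger_gap: 1.002
finger_force: 0.0
```

Run:
```python
from h import *
im=ctrl.camera("wrist");i=ctrl.camera_info("wrist");print(ctrl.get_state()["time"],ctrl.get_state()["tcp_pos"])
L=max(ctrl.trace("wrist","lid"),key=lambda r:r["p"]);print(L["p"],L["rect"])
p,f=fitbox(i,L["mask"],[.4233,.2477,.406],(-.033,.033),(-.05,.08),(.06,.0625));print("lid",p,np.degrees(p[2]),f)
d=p[:2]-[.4233,.2477];print("off in caddy",d@[np.cos(.406),np.sin(.406)],d@[-np.sin(.406),np.cos(.406)])
for n in("scene","side"):
    ctrl.camera(n)
    for t in("tin","lemon","garlic","caddy"):
        r=ctrl.trace(n,t);print(n,t,r and (round(r[0]["p"],2),r[0]["rect"]))
cv2.imwrite("pics/fin.png",im)
```

```text
17.1833 [0.44493892 0.20301053 0.20379502]
0.84 [305.1, 295.0, 91.6, 70.3]
lid [0.50613265 0.04826144 0.93843637] 53.768443426931775 2343.01025390625
off in caddy -0.0026667898795764895 -0.21593951303496947
scene tin (0.68, [287.9, 286.5, 49.8, 50.4])
scene lemon (0.78, [340.0, 168.2, 16.8, 16.6])
scene garlic (0.54, [406.1, 189.9, 14.1, 17.7])
scene caddy (0.87, [289.4, 317.5, 38.2, 20.7])
side tin (0.92, [258.9, 259.0, 31.1, 39.8])
side lemon []
side garlic (0.47, [386.5, 168.4, 9.7, 12.9])
side caddy []
```

View pics/fin.png

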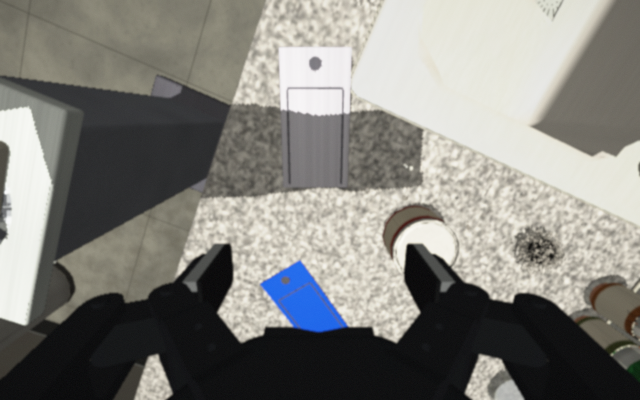

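The steel lid lies on the caddy (columns 279–352, rows 46–188) with its mark and tab outward, and the tin and blue lid are undisturbed. The best trace had picked the blue one, so I'll refit on the steel lid, then hand in if it's good.

Run:
```python
from h import *
ctrl.camera("wrist");i=ctrl.camera_info("wrist")
Ls=[r for r in ctrl.trace("wrist","lid") if r["rect"][1]<200]
ok=False
for L in Ls[:1]:
    p,f=fitbox(i,L["mask"],[.4233,.2477,.406],(-.033,.033),(-.05,.08),(.06,.0625));print(L["p"],"lid",p,np.degrees(p[2]),f)
    d=p[:2]-[.4233,.2477];o=np.array([d@[np.cos(.406),np.sin(.406)],d@[-np.sin(.406),np.cos(.406)]]);print("off",o)
    ok=abs(o).max()<.003 and abs(p[2]-.406)<.05
if not Ls:
    print(pix2w(i,[(279,47),(352,47),(347,188),(284,188)],.0625))
if ok: print("hand in",ctrl.hand_in())
```

```text
0.7 lid [0.42351945 0.24651308 0.39790735] 22.79841171827013 137.9608154296875
off [-0.00026715 -0.0011771 ]
the job is handed in; nothing more can be done
hand in None
```

The caddy is closed: the steel lid lies on it about 1 mm and 0.5° from true, tab end jutting out, and I handed the job in at about 17 s with the robot clear and the other things apparently where they stood.

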